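Sort the stone casts into their case pans

ROBOT

A 6-joint arm with a two-finger parallel gripper is mounted at the origin on the work surface. World frame = base frame: x ahead of the robot, y to its left, z up, the work surface at z = 0. Lengths are in m, angles in rad, forces in N, time in s.
With the tool pointing down it reaches from about 0.325 to 0.75 m from the base axis. Payload 7.6 kg.
Tool frame: the origin (TCP) lies between the finger pads; the fingertips stand 14 mm ahead of it and the grasp point (between the pads) lies 5 mm behind it; z points along the fingers, y is the line along which they close (so a half turn about z gives the same grasp; the last joint's range is limited). The gripper opens to 85 mm and grips with 20 to 120 N. Pads are 22 mm wide; open, the fingers measure 114 mm over their backs; the gripper's body (76 mm by 85 mm) begins 54 mm behind the grasp point. The pads swing forward as they close: fully open they stand 13 mm farther back than shut.
Start: joints at [-1.362, 0.052, 1.401, -0, 1.689, -0.07], TCP at [0.145, -0.505, 0.245] pointing down, gripper open.
Joint ranges: [-2.9, 2.9], [-0.91, 2.17], [0.12, 2.37], [-1.06, 4.2], [0.26, 2.73], [-2.93, 2.93]. Speed limits (rad/s): [2.57, 2.57, 3.01, 3.14, 3.14, 3.14].

INTERFACE

Orientations are given as a 3x3 rotation matrix whose columns are the frame's x, y, z axes.
In Python, from station import robot gives the robot as it stands. Calls block until the motion is done:
- robot.movep(position, orientation): joint-space move of the TCP to a pose.
- robot.move_straight(position, attitude=None, v=0.15): straight line of the TCP; attitude=None keeps the orientation; v is the mean speed in m/s.
- robot.set_joints(angles): joint-space move.
- robot.gripper_open() and robot.clamp(effort=None): open the fingers fully, or close them until they stop; effort is the grip in N (None keeps the last).
- robot.hold(seconds).
- robot.inverse_kinematics(position, orientation): joint angles nearest the present ones, or None.
- robot.read_camera(name): name is "side" or "top" or "wrist"; returns the picture (400x640x3 uint8, red, green, blue); there is no depth.
- robot.camera_info(name): a dict with "K" (3x3 intrinsics, pixels), "k1" (the pictures are not rectified: a ray, as slopes to the right and down, at radius r is drawn at 1 + k1 r^2 times it, then the intrinsics apply), "pose" (4x4, takes a point from camera to world coordinates). Camera axes: x right, y down, z forward; pixel columns grow to the right and rows downward; lengths in m; the calibration is good to about 2 mm. A picture is of the moment at which its call begins: read the wrist's pose just before it. camera_info takes no time and is no camera call; for the wrist camera it gives the pose at the moment of the call.
A pose or a line that the arm cannot do raises robot.IKError and nothing moves.
- robot.job_done(): hands the job in; it is judged then, once.
Readings, each from a call of its own:
- robot.get_time_s(): time.
- robot.get_joint_pos(): joint angles.
- robot.get_qd(): joint speeds.
- robot.get_joint_efforts(): joint torques, N m.
- robot.get_ee_pos(): TCP position.
- robot.get_tcp_rot(): TCP orientation.
- robot.get_force(): force on the tool from outside, world axes, zero at the start.
- robot.get_wrist_torque(): the same for the moment, N m.
- robot.get_finger_gap(): finger opening in m.
- robot.get_grip_force(): force on a finger pad.
Only numpy, scipy, OpenCV 4.12 (cv2) and the standard library are available. Lean on these libraries where they do the work, as an engineer would, in place of code of your own. Each camera call takes 0.05 s, during which the arm holds its last target. There are 200 camera calls.

TASK

Two patients' stone casts have got mixed up on the lab bench. Put each upper and lower cast into the case pan of the same colour as its base plate: standing flat on the pan floor, teeth up, the two in a pan not touching each other. Set them down gently, never dropping them, and leave the pans, the articulator, the instrument pot and the bottle where they stand.

Things in the scene. Friction and masses are not known exactly. Their poses are not given: they have to be found in the camera images.
- pan_blue: blue plastic case pan, open on top: 230 mm long (x), 160 wide (y), 40 high; walls and floor 4 mm thick, so inside 222 x 152 mm, floor 4 mm above the bench; a rim 6 mm wide runs round the outside. Origin: centre of underside; z up, x along its length. White paper ticket on the outside of its -x end. Empty and loose, 350 g
- pan_yellow: yellow plastic case pan, open on top: 230 mm long (x), 160 wide (y), 40 high; walls and floor 4 mm thick, so inside 222 x 152 mm, floor 4 mm above the bench; a rim 6 mm wide runs round the outside. Origin: centre of underside; z up, x along its length. White paper ticket on the outside of its -x end. Empty and loose, 350 g
- upper_blue: Upper dental cast (stone palate fills the horseshoe), pale beige stone on a blue base plate. 72 mm long (x), 60 wide (y); plate 12 mm thick, gums to 27 mm, teeth to 34 mm high. Origin: centre of underside; z up, incisors towards +x. Flat upright sides at y = +-30 mm for x = -28 to +4, z = 0 to 27 mm; ahead of that it rounds off. Plate shows 8 mm past the stone at the back, 4 mm in front. Loose, 150 g, stands teeth up
- lower_blue: Lower dental cast (open horseshoe, plate shows inside), pale beige stone on a blue base plate. 72 mm long (x), 60 wide (y); plate 12 mm thick, gums to 27 mm, teeth to 34 mm high. Origin: centre of underside; z up, incisors towards +x. Flat upright sides at y = +-30 mm for x = -28 to +4, z = 0 to 27 mm; ahead of that it rounds off. Plate shows 8 mm past the stone at the back, 4 mm in front. Loose, 150 g, stands teeth up
- upper_yellow: Upper dental cast (stone palate fills the horseshoe), pale beige stone on a yellow base plate. 72 mm long (x), 60 wide (y); plate 12 mm thick, gums to 27 mm, teeth to 34 mm high. Origin: centre of underside; z up, incisors towards +x. Flat upright sides at y = +-30 mm for x = -28 to +4, z = 0 to 27 mm; ahead of that it rounds off. Plate shows 8 mm past the stone at the back, 4 mm in front. Loose, 150 g, stands teeth up
- lower_yellow: Lower dental cast (open horseshoe, plate shows inside), pale beige stone on a yellow base plate. 72 mm long (x), 60 wide (y); plate 12 mm thick, gums to 27 mm, teeth to 34 mm high. Origin: centre of underside; z up, incisors towards +x. Flat upright sides at y = +-30 mm for x = -28 to +4, z = 0 to 27 mm; ahead of that it rounds off. Plate shows 8 mm past the stone at the back, 4 mm in front. Loose, 150 g, stands teeth up
- articulator: bystander: dark metal articulator with a mounted pair of casts, about 95 x 90 mm, 103 mm high, beyond the work; origin: centre of its underside
- instrument_pot: bystander: white ceramic pot, 68 mm across and 85 mm high, with four instruments sticking out up to 135 mm high, beyond the work; origin: centre of its underside
- fluid_bottle: bystander: amber bottle with a white cap, 40 mm across, 65 mm high, beyond the work; origin: centre of its underside
Mind the look-alikes: they are no part of the job. What is shaped like the upper_blue but red is not meant.

How it is judged:
At the end, for the whole second after the job is handed in: Both blue-plated casts stand in the blue pan and both yellow-plated casts in the yellow pan: each flat on the pan floor (underside within 6 mm of it, tilted less than 0.1 rad, teeth up), the two in each pan not touching, pans flat on the bench, everything let go and at rest (x of upper_blue in the frame of pan_blue between -0.105 and 0.105 m and y of upper_blue in the frame of pan_blue between -0.07 and 0.07 m and z of upper_blue in the frame of pan_blue between -0.004 and 0.01 m and angle between each of upper_blue, lower_blue, upper_yellow, lower_yellow's own z axis and vertical below 0.1 rad and linear speed of each of upper_blue, lower_blue, upper_yellow, lower_yellow, pan_blue, pan_yellow below 0.02 m/s and contact force between the fingers and upper_blue below 0.05 N and x of lower_blue in the frame of pan_blue between -0.105 and 0.105 m and y of lower_blue in the frame of pan_blue between -0.07 and 0.07 m and z of lower_blue in the frame of pan_blue between -0.004 and 0.01 m and contact force between each of the fingers, upper_blue and lower_blue below 0.05 N and x of upper_yellow in the frame of pan_yellow between -0.105 and 0.105 m and y of upper_yellow in the frame of pan_yellow between -0.07 and 0.07 m and z of upper_yellow in the frame of pan_yellow between -0.004 and 0.01 m and contact force between the fingers and upper_yellow below 0.05 N and x of lower_yellow in the frame of pan_yellow between -0.105 and 0.105 m and y of lower_yellow in the frame of pan_yellow between -0.07 and 0.07 m and z of lower_yellow in the frame of pan_yellow between -0.004 and 0.01 m and contact force between each of the fingers, upper_yellow and lower_yellow below 0.05 N and angle between each of pan_blue, pan_yellow's own z axis and vertical below 0.05 rad).
It fails at once if a cast is dropped: let go with its underside more than 25 mm above the bench (about 20 mm above the pan floor) ((height (world z) of upper_blue above 0.025 m and contact force between the fingers and upper_blue below 0.02 N) or (height (world z) of lower_blue above 0.025 m and contact force between the fingers and lower_blue below 0.02 N) or (height (world z) of upper_yellow above 0.025 m and contact force between the fingers and upper_yellow below 0.02 N) or (height (world z) of lower_yellow above 0.025 m and contact force between the fingers and lower_yellow below 0.02 N)).
It fails at once if a cast is knocked over (angle between any of upper_blue, lower_blue, upper_yellow, lower_yellow's own z axis and vertical above 0.6 rad).
It fails at once if a case pan is shifted by more than 30 mm (distance of any of pan_blue, pan_yellow from where it was at the start of the episode above 0.03 m).
It fails at once if the articulator, the pot or the bottle is shifted by more than 15 mm or tipped (distance of any of articulator, instrument_pot, fluid_bottle from where it was at the start of the episode above 0.015 m or angle between any of articulator, instrument_pot, fluid_bottle's own z axis and vertical above 0.2 rad).
It also fails if it takes over 112 s, if anything falls off the work surface, if the arm or the gripper's body presses on something with over 40 N, if the wrist force passes 120 N, or if a joint passes its speed limit or range.

## Working session

There is one attempt and no reset: what is moved stays moved. The work goes in short steps, each a Python script; the robot and the scene stay as the last script left them, time stands still between calls to the robot, and variables do not carry over. Pictures are saved under pics/ and viewed, at most 14 in all, crops included, and the job is handed in when it is done.

```bash
ls; mkdir -p pics
python3 - <<'E'
from station import robot
import cv2
for n in("top","side"):
    im=robot.read_camera(n); cv2.imwrite(f"pics/{n}0.png",im[:,:,::-1]); i=robot.camera_info(n); print(n,i)
E
```

```text
pics
top {'K': array([[428.68659003,   0.        , 330.06649154],
       [  0.        , 428.68659003, 198.2970639 ],
       [  0.        ,   0.        ,   1.        ]]), 'k1': -0.11518476842340351, 'pose': array([[ 0.00874401, -0.98260611,  0.185496  ,  0.40104741],
       [-0.9996177 , -0.00372339,  0.02739702, -0.0141029 ],
       [-0.02622981, -0.18566464, -0.98226302,  0.90697983],
       [ 0.        ,  0.        ,  0.        ,  1.        ]])}
side {'K': array([[421.64882856,   0.        , 312.47512448],
       [  0.        , 421.64882856, 204.82316685],
       [  0.        ,   0.        ,   1.        ]]), 'k1': -0.022121847754609358, 'pose': array([[-0.89755604, -0.25671333,  0.358457  ,  0.24930593],
       [-0.44077635,  0.541737  , -0.7157075 ,  0.61773033],
       [-0.01045777, -0.80038696, -0.59939248,  0.58380851],
       [ 0.        ,  0.        ,  0.        ,  1.        ]])}
```

View pics/top0.png

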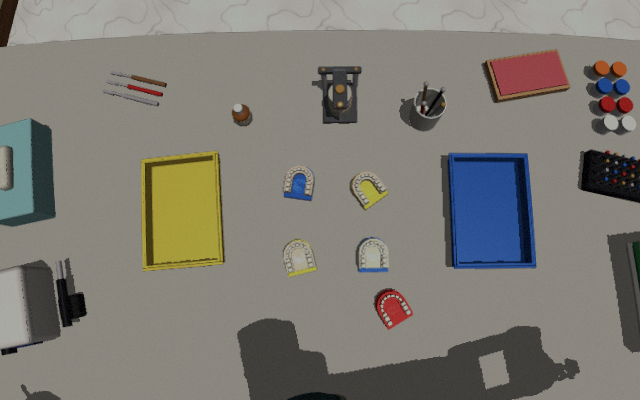

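View pics/side0.png

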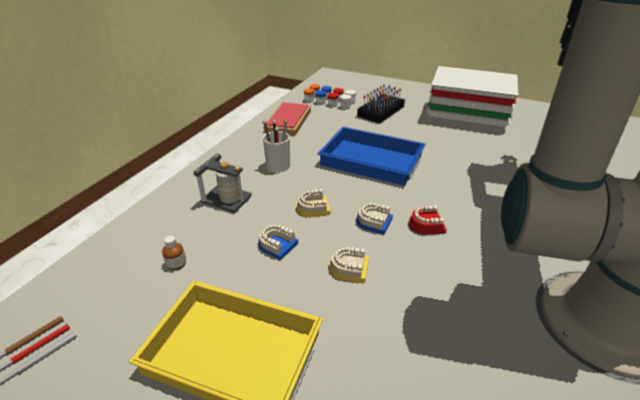

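Top view: the lower_blue cast is at about (299,184), lower_yellow (369,189), upper_yellow (299,258) and upper_blue (373,255). The red decoy is at (393,308), the yellow pan at (182,211) and the blue pan at (491,210). The side view agrees. Next I fit silhouettes for metric poses.

```bash
cat > fit.py <<'E'
import numpy as np, cv2
from scipy.optimize import minimize
S=4  # supersampling
def project(P,ci):
    T=np.linalg.inv(ci["pose"]); q=P@T[:3,:3].T+T[:3,3]; s=q[:,:2]/q[:,2:]
    s=s*(1+ci["k1"]*(s**2).sum(1,keepdims=True)); K=ci["K"]
    return s*[K[0,0],K[1,1]]+K[:2,2]
def ray_to_z(px,z,ci):
    K=ci["K"]; d=(np.array(px)-K[:2,2])/[K[0,0],K[1,1]]; s=d.copy()
    for _ in range(10): s=d/(1+ci["k1"]*(s@s))
    v=ci["pose"][:3,:3]@[*s,1]; o=ci["pose"][:3,3]; return o+v*(z-o[2])/v[2]
def dshape(x0,x1,w,z):
    a=np.linspace(-np.pi/2,np.pi/2,15); p=np.c_[4+(x1-4)*np.cos(a),w*np.sin(a)]
    p=np.r_[p,[[x0,w],[x0,-w]]]; return np.c_[p,np.full(len(p),z)]/1e3
def box(l,w,z): return np.array([[a*l,b*w,z] for a in(-.5,.5) for b in(-.5,.5)])
CAST=[np.r_[dshape(-36,36,30,0),dshape(-36,36,30,12)],np.r_[dshape(-28,32,30,12),dshape(-28,32,30,27)],np.r_[dshape(-27,30,27,27),dshape(-27,30,27,34)]]
PAN=[np.r_[box(.230,.160,0),box(.242,.172,.04),box(.242,.172,.036)]]
def place(P,p):
    c,s=np.cos(p[2]),np.sin(p[2]); return P@np.array([[c,s,0],[-s,c,0],[0,0,1]])+[p[0],p[1],p[3] if len(p)>3 else 0]
def render(parts,p,ci,roi):
    x0,y0,w,h=roi; m=np.zeros((h*S,w*S),np.uint8)
    for P in parts:
        u=((project(place(P,p),ci)-[x0-.5,y0-.5])*S*16-8).astype(np.float32)
        cv2.fillConvexPoly(m,cv2.convexHull(u).round().astype(np.int32),1,shift=4)
    return m
def soft(m): return cv2.resize(m.astype(np.float32),None,fx=1/S,fy=1/S,interpolation=cv2.INTER_AREA)
def mask_roi(im,roi):
    x0,y0,w,h=roi; f=cv2.cvtColor(im[y0:y0+h,x0:x0+w].astype(np.float32)/255,cv2.COLOR_RGB2LAB)
    b=np.median(np.r_[f[:3].reshape(-1,3),f[-3:].reshape(-1,3)],0)
    d=f-b; m=(np.hypot(d[...,1],d[...,2])>8)|(d[...,0]>12)
    m=m.astype(np.uint8)
    n,l,st,_=cv2.connectedComponentsWithStats(m)
    k=1+np.argmax(st[1:,4]); m=(l==k).astype(np.uint8)
    cs,_=cv2.findContours(m,cv2.RETR_EXTERNAL,cv2.CHAIN_APPROX_NONE); cv2.drawContours(m,cs,-1,1,-1); return m
def fit(im,ci,c,r,parts,z,yaws):
    roi=(int(c[0]-r[0]),int(c[1]-r[1]),2*r[0],2*r[1]); m=mask_roi(im,roi).astype(np.float32)
    p0=ray_to_z(np.array(c,float),z,ci)[:2]; best=None
    def cost(p):
        q=soft(render(parts,p,ci,roi)); return 1-np.minimum(q,m).sum()/np.maximum(q,m).sum()
    for y in yaws:
        x=np.r_[p0,y]
        for d in(.01,.003):
            o=minimize(cost,x,method="Nelder-Mead",options=dict(initial_simplex=np.vstack([x,x+np.diag([d,d,20*d])]),xatol=1e-5,fatol=1e-5)); x=o.x
        if best is None or o.fun<best.fun: best=o
    return best.x,1-best.fun,m,roi
E
python3 - <<'E'
from station import robot
import cv2,numpy as np,json
from fit import *
im=cv2.imread("pics/top0.png")[:,:,::-1].copy(); ci=robot.camera_info("top")
res={}; ov=cv2.resize(im,None,fx=4,fy=4,interpolation=cv2.INTER_NEAREST)
for n,c in dict(lower_blue=(299,184),lower_yellow=(369,189),upper_yellow=(299,258),upper_blue=(373,255),pan_yellow=(182,211),pan_blue=(491,210)).items():
    pan="pan" in n
    p,i,m,roi=fit(im,ci,c,(55,72) if pan else (27,27),PAN if pan else CAST,.02,[0] if pan else [-.6,-.2,.2,.6])
    res[n]=list(p); print(n,p.round(4),round(i,3),int(m.sum()),"r",np.hypot(*p[:2]).round(3))
    for P in (PAN if pan else CAST[:1]+CAST[2:]):
        cv2.polylines(ov,[cv2.convexHull(((project(place(P,p),ci)+.5)*4).astype(np.int32))],True,(255,0,255),1)
json.dump(res,open("poses.json","w"))
cv2.imwrite("pics/fit.png",ov[600:1160,1040:1640,::-1])
cv2.imwrite("pics/fitpan.png",cv2.resize(ov[560:1120,480:2240,::-1],(800,255),interpolation=cv2.INTER_AREA))
E
```

```text
lower_blue [0.595  0.0853 0.3131] 0.462 414 r 0.601
lower_yellow [ 0.586  -0.079   0.0902] 0.471 432 r 0.591
upper_yellow [0.3915 0.0692 1.7769] 0.29 165 r 0.398
upper_blue [ 0.4612 -0.0624  0.0032] 0.219 205 r 0.465
pan_yellow [0.5398 0.3268 0.1027] 0.987 9155 r 0.631
pan_blue [ 0.5436 -0.3255  0.0076] 0.99 9585 r 0.634
```

View pics/fit.png

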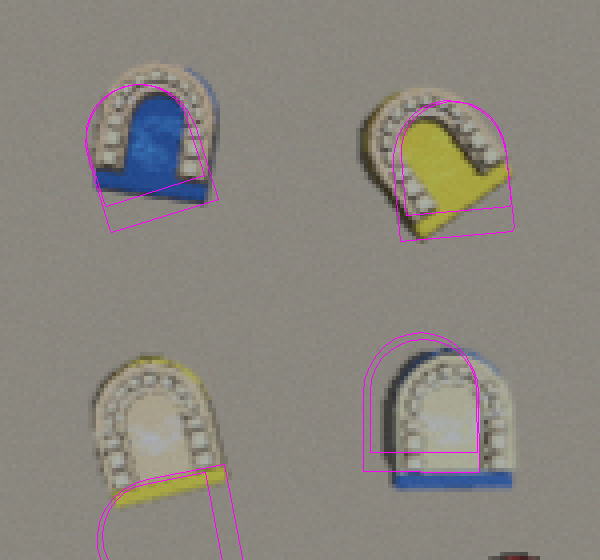

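View pics/fitpan.png

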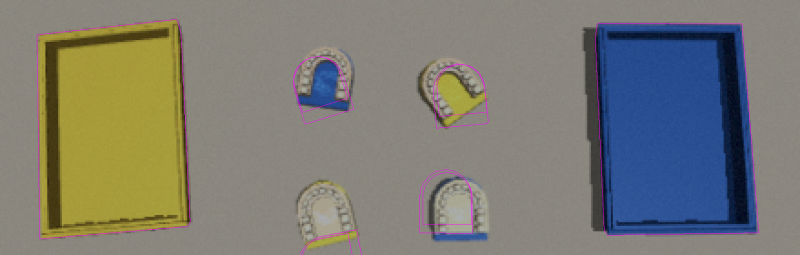

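The pans fit well (0.99). The cast masks lose the stone, so I'm loosening the thresholds and closing the gaps.

```bash
python3 - <<'E'
s=open("fit.py").read()
s=s.replace("d=f-b; m=(np.hypot(d[...,1],d[...,2])>8)|(d[...,0]>12)\n    m=m.astype(np.uint8)","d=cv2.GaussianBlur(f-b,(3,3),.6); m=(np.hypot(d[...,1],d[...,2])>4.5)|(d[...,0]>6)\n    m=cv2.morphologyEx(m.astype(np.uint8),cv2.MORPH_CLOSE,np.ones((3,3),np.uint8))")
open("fit.py","w").write(s)
E
cat > m.py <<'E'
from station import robot
import cv2,numpy as np,json
from fit import *
im=cv2.imread("pics/top0.png")[:,:,::-1].copy(); ci=robot.camera_info("top")
res=json.load(open("poses.json")); ov=cv2.resize(im,None,fx=4,fy=4,interpolation=cv2.INTER_NEAREST)
for n,c in dict(lower_blue=(299,184),lower_yellow=(369,189),upper_yellow=(299,258),upper_blue=(373,255)).items():
    p,i,m,roi=fit(im,ci,c,(25,27),CAST,.02,[-.6,-.2,.2,.6])
    res[n]=list(p); print(n,p.round(4),round(i,3),int(m.sum()),"r",np.hypot(*p[:2]).round(3))
    x,y,w,h=roi
    cs,_=cv2.findContours(cv2.resize(m,None,fx=4,fy=4,interpolation=cv2.INTER_NEAREST).astype(np.uint8),cv2.RETR_EXTERNAL,cv2.CHAIN_APPROX_NONE)
    cv2.drawContours(ov,cs,-1,(0,255,0),1,offset=(4*x,4*y))
    for P in CAST: cv2.polylines(ov,[cv2.convexHull(((project(place(P,p),ci)+.5)*4).astype(np.int32))],True,(255,0,255),1)
json.dump(res,open("poses.json","w"))
cv2.imwrite("pics/fit2.png",ov[600:1160,1040:1640,::-1])
E
python3 m.py
```

```text
lower_blue [ 0.606   0.0762 -0.1454] 0.933 897 r 0.611
lower_yellow [ 0.5933 -0.0666  0.6342] 0.946 949 r 0.597
upper_yellow [0.4469 0.0743 0.2403] 0.921 983 r 0.453
upper_blue [ 0.4513 -0.0792  0.0038] 0.898 972 r 0.458
```

View pics/fit2.png

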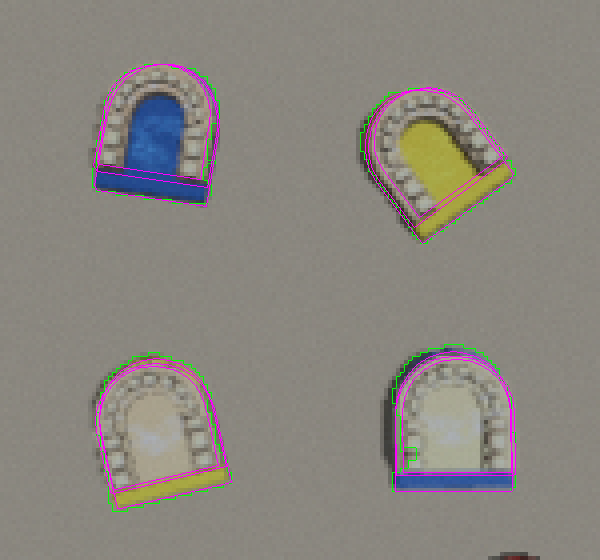

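The fits are good to about 2 mm. Now the first pick, upper_blue, with checks along the way.

```bash
cat > act.py <<'E'
from station import robot
import numpy as np, json
poses=json.load(open("poses.json")); OFF=-.012; ZG=.015; ZH=.19
def R(yaw):
    c,s=np.cos(yaw),np.sin(yaw); return np.array([[c,s,0],[s,-c,0],[0,0,-1.]])
def tcp(p,z): return np.array([p[0]+OFF*np.cos(p[2]),p[1]+OFF*np.sin(p[2]),z])
def slot(pan,dx,dy=0):
    x,y,a=poses[pan]; return [x+dx*np.cos(a)-dy*np.sin(a),y+dx*np.sin(a)+dy*np.cos(a),a]
def rot(p,z):  # of the two equivalent grasps take the reachable one with joint 6 nearest mid-range
    c=[(abs(q[5]),k) for k in(0,np.pi) if (q:=robot.inverse_kinematics(tcp(p,z),R(p[2]+k))) is not None]
    return min(c)
def plan(c,s):  # same half turn at pick and place keeps the cast's heading
    best=[]
    for k in(0,np.pi):
        q=[robot.inverse_kinematics(tcp(p,z),R(p[2]+k)) for p in(c,s) for z in(ZG,ZH)]
        if all(v is not None for v in q): best.append((max(abs(v[5]) for v in q),k))
    return min(best)
def pick(c,k):
    robot.movep(tcp(c,ZH),R(c[2]+k)); robot.move_straight(tcp(c,.06),v=.2); robot.move_straight(tcp(c,ZG),v=.06)
    robot.clamp(50)
    print("gap",robot.get_finger_gap(),"grip",robot.get_grip_force(),"F",np.round(robot.get_force(),2),"t",robot.get_time_s())
def lay(c,s,k):
    robot.move_straight(tcp(c,ZH),v=.15)
    print("lifted gap",robot.get_finger_gap(),"grip",robot.get_grip_force(),"F",np.round(robot.get_force(),2))
    robot.movep(tcp(s,ZH),R(s[2]+k)); robot.move_straight(tcp(s,.06),v=.15); robot.move_straight(tcp(s,ZG+.0055),v=.04)
    print("down F",np.round(robot.get_force(),2)); robot.gripper_open(); robot.hold(.2)
    robot.move_straight(tcp(s,ZH),v=.15); print("t",robot.get_time_s())
JOBS=[("upper_blue","pan_blue",-.052),("lower_blue","pan_blue",.052),("upper_yellow","pan_yellow",-.052),("lower_yellow","pan_yellow",.052)]
E
python3 - <<'E'
from act import *; import cv2
for n,p,d in JOBS: print(n,plan(poses[n],slot(p,d)))
n,p,d=JOBS[0]; k=plan(poses[n],slot(p,d))[1]
pick(poses[n],k)
cv2.imwrite("pics/g1.png",cv2.resize(robot.read_camera("side")[100:300,260:500,::-1],None,fx=3,fy=3))
E
```

```text
upper_blue (np.float64(1.3057875215715384), 0)
lower_blue (np.float64(1.7851067696659007), 0)
upper_yellow (np.float64(1.7322283866156782), 3.141592653589793)
lower_yellow (np.float64(1.9316103562690854), 0)
gap 0.058967822256456914 grip 54.888630732893944 F [ 0.32 -0.5   4.7 ] t 4.0417
```

View pics/g1.png

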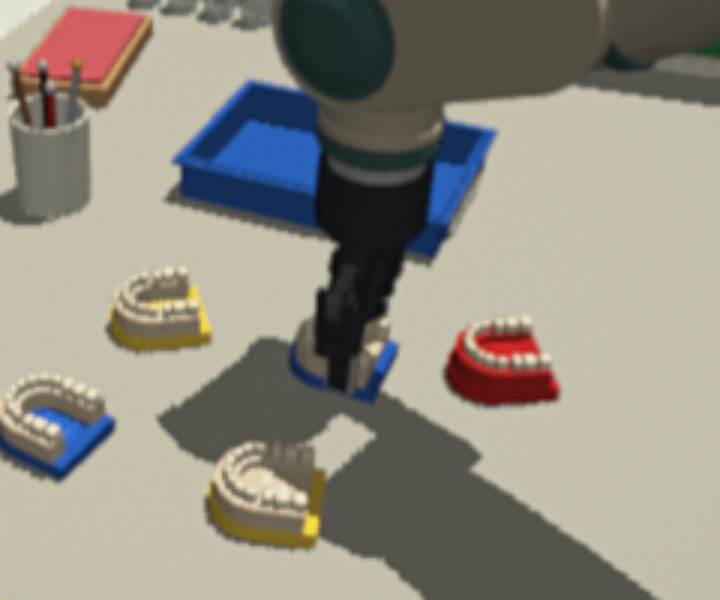

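The picture shows the fingers (tip at about (340,385) in the crop) straddling the blue-plated upper cast on its flats. The gap is 59 mm and the tips sit near the bench. On to placing it.

Run:
```python
from act import *; import cv2
n,p,d=JOBS[0]; s=slot(p,d); k=plan(poses[n],s)[1]
lay(poses[n],s,k)
n,p,d=JOBS[1]; k=plan(poses[n],slot(p,d))[1]; pick(poses[n],k)
cv2.imwrite("pics/g2.png",cv2.resize(robot.read_camera("top")[130:290,260:560,::-1],None,fx=2.6,fy=2.6))
```

```text
lifted gap 0.058847312626549554 grip 54.20630894601345 F [-0.33 -0.45 -1.43]
down F [ 0.17  0.25 -2.01]
t 10.4083
gap 0.05940577771025046 grip 55.80503538250923 F [0.06 0.52 3.66] t 14.0167
```

View pics/g2.png

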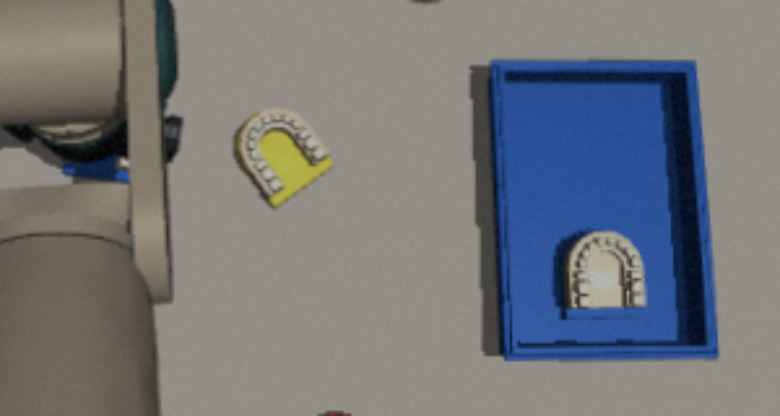

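Upper_blue stands flat in the near half of the blue pan, at crop position (605,275). The lower_blue grip reads sound (59.4 mm). Carrying on with the rest.

```bash
sed -i 's/ZG+.0055/ZG+.0047/' act.py
python3 - <<'E'
from act import *; import cv2
def ok(): 
    g=robot.get_finger_gap(); assert .056<g<.064,g
n,p,d=JOBS[1]; s=slot(p,d); lay(poses[n],s,plan(poses[n],s)[1])
for n,p,d in JOBS[2:]:
    s=slot(p,d); k=plan(poses[n],s)[1]; pick(poses[n],k); ok(); lay(poses[n],s,k)
robot.movep([.42,0,.3],R(0)); print(robot.get_time_s())
cv2.imwrite("pics/end.png",cv2.resize(robot.read_camera("top")[130:290,120:560,::-1],(800,291)))
cv2.imwrite("pics/ends.png",robot.read_camera("side")[:,:,::-1])
E
```

```text
lifted gap 0.05912236726794958 grip 55.42551510035992 F [-0.28  0.44 -1.59]
down F [-0.14 -0.54 -1.11]
t 20.9167
gap 0.05919390328268431 grip 55.105059295892715 F [-1.04 -0.79  4.09] t 25.3
lifted gap 0.05908456196964856 grip 54.48450565338135 F [-0.25  0.7  -0.84]
down F [-0.65 -0.65 -2.01]
t 31.65
gap 0.059113003497819595 grip 55.7234551012516 F [ 0.13 -0.52  3.24] t 35.3667
lifted gap 0.05912504677295987 grip 55.3299580514431 F [ 0.9   0.46 -1.16]
down F [ 0.53 -0.6  -1.08]
t 42.225
43.65
```

View pics/end.png

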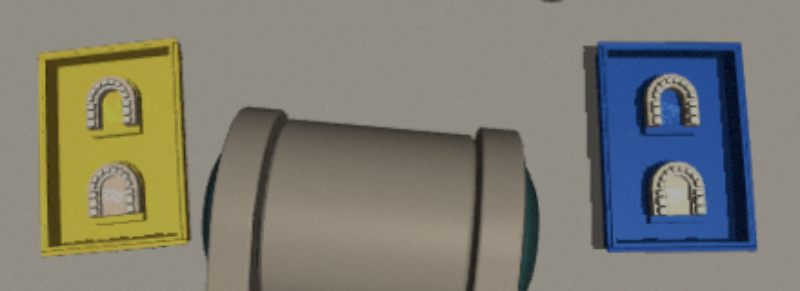

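View pics/ends.png

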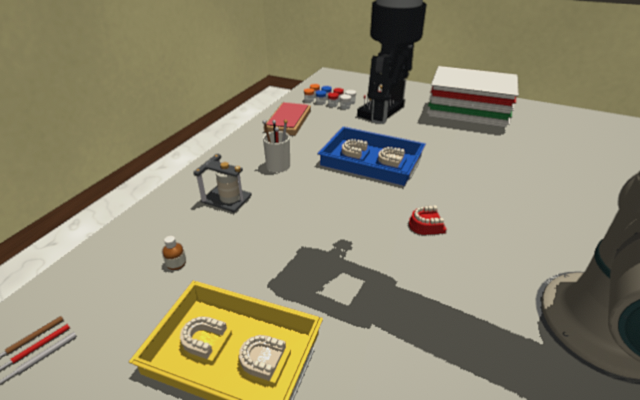

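Both views show two separate, flat-standing casts in each pan: yellow at (203,338) and (263,358), blue at (354,148) and (391,156) in the side view. The pans and bystanders haven't moved, and the gripper is empty and clear.

```bash
python3 -c "
from station import robot
print(robot.job_done())"
```

```text
the job is handed in; nothing more can be done
None
```

All four casts are standing teeth up in the pans that match their plates, the two in each pan well apart, and I handed the job in at about 44 s; the hand-in call returned no verdict, so this rests on the final top and side pictures.

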